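# Release the radio's battery tray with the pin and take out the battery pack

### The job

Take the pin from the phone stand and push it through the small hole in the radio's sloping shoulder until the hidden latch lets the battery tray spring out. Put the pin back upright in its socket in the stand, then pull the tray out by its tab as far as it goes and leave it open. Lift the battery pack out and set it down gently, not dropped, on its underside in the wooden dish; do not disturb the remote, the tea-light holder or the vase.

Things in the scene. Friction and masses are not known exactly. Their poses are not given: they have to be found in the camera images.
- radio: Grey table radio 130 deep (its x) x 240 wide (its y) x 110 high, fixed. Origin: centre of underside. Knob and speaker on its +x side; its rear, with the battery tray, faces its -x, roughly towards the robot. Rear wall upright to 70 high (x = -65), then a flat shoulder slopes up at 35 deg from level to the flat top (x = -8, 110 high).
- latch_hole (a point): Mouth centre of the round 12 mm access hole in the sloping shoulder (12 mm thick), at (-36.5, 75, 90) mm in the radio's frame. It runs square to the shoulder: a rod goes in 35 deg from vertical, along (0.574, 0, -0.819) in the radio's frame (down and towards the radio's front).
- tray (a joint): Slide of the battery tray in m: 0 shut and latched, grows as it comes out along the radio's -x. When the latch trips a spring throws it out to about 0.018 to 0.022; end stop 0.080. About 1 N of friction plus light damping; it stays where left, and latches again only if pushed fully in.
- tray_tab (a point): Centre of the tray's pull tab: 10 mm thick (radio's y), 30 long (out along the radio's -x), 20 tall; 42 mm above the counter, 15 mm out from the tray's front face. Moves with the tray. Tray 70 long x 180 wide; its front rises to 62 mm above the counter, inner floor 14 mm above it, side and back walls 18 mm tall.
- pin_grip (a point): Release pin, centre of its wooden handle. Steel rod 7 mm diameter, 40 long, below a round handle 16 mm diameter, 70 long; 35 g. Its z axis points from tip to handle end; this point is 75 mm from the tip. Starts upright in the stand's socket, its shoulder on the stand's top; this point is then 81 mm above the counter.
- pin_tip (a point): Free end of the pin's steel rod, 75 mm below the handle's centre along the pin's axis. 6 mm above the counter when in its socket.
- stand_socket (a point): Centre of the mouth of the pin socket in the top of the dark hard silicone phone stand, 46 mm above the counter. Round hole 11 mm wide, right through. The stand is fixed: a block 50 x 76 x 46 mm with the socket in the middle, and a 24 mm high lip 50 mm in front of it (its -x).
- pack_center (a point): Centre of the black battery pack: 50 long (its x) x 26 wide (its y) x 30 mm tall, 90 g. Lies loose near the middle of the tray, long side along the radio's x, on the tray floor, and rides out with the tray. Inside the radio at the start, within reach only when the tray is out.
- dish: Fixed shallow wooden dish, 140 (its x) x 120 (its y) x 20 mm high, wall 6 mm, inner floor 6 mm above the counter. Origin: centre of its underside.
- remote: Silver-grey television remote 165 x 45 x 18 mm, lying loose. Bystander. Origin: centre of its underside.
- holder: Stainless steel tea-light holder, 68 mm across, 40 mm high, loose. Bystander. Origin: centre of its underside.
- vase: Empty glass vase, 84 mm across, 180 mm high, loose. Bystander. Origin: centre of its underside.
- latch (a joint): Hidden spring plunger in the hole, travel in m along the hole: 0 at rest (its top 18 mm below the hole's mouth), lets the tray go at about 0.006 to 0.007 (pin tip 25 mm below the mouth), end stop 0.012 (30 mm). It takes 2.4 N to start, about 5 N to trip, 7 N at the stop, and springs back. The tray cannot open until it is tripped.
Things that resemble listed ones, but are neither listed nor needed, are in the scene too. Of the things that look like the part that bears stand_socket, the middle-sized one is meant.

How it is judged (in metres and radians):
On the way, in this order (a step that is already met when the one before it is completed fails the run):
1. the tray has sprung out while the pin is in the latch hole (value of joint tray above 0.01 m and distance between pin_tip and latch_hole below 0.045 m).
2. the pin stands in its socket again, let go, before the tray is pulled out (horizontal distance between pin_tip and stand_socket below 0.006 m and height (world z) of pin_tip below 0.012 m and angle between pin_grip's own z axis and vertical below 0.12 rad and contact force between the fingers and pin below 0.05 N), for 0.2 s.
3. the tray is pulled out to its stop (value of joint tray above 0.072 m), for 0.1 s.
At the end, for the whole second after the job is handed in: The battery pack rests flat on its underside (within 6 deg, not propped on the rim) on the floor of the wooden dish, at rest; the pin stands upright (within 7 deg) fully down in its socket in the phone stand; the tray is still out by more than 60 mm (x of pack_center in the frame of dish between -0.064 and 0.064 m and y of pack_center in the frame of dish between -0.054 and 0.054 m and height (world z) of pack_center between 0.017 and 0.024 m and angle between pack_center's own z axis and vertical below 0.1 rad and linear speed of pack below 0.01 m/s and horizontal distance between pin_tip and stand_socket below 0.006 m and height (world z) of pin_tip below 0.012 m and angle between pin_grip's own z axis and vertical below 0.12 rad and value of joint tray above 0.06 m); the robot touches nothing.
It fails at once if the remote is moved more than 30 mm (distance of remote from where it was at the start of the episode above 0.03 m).
It fails at once if the tea-light holder is moved more than 30 mm (distance of holder from where it was at the start of the episode above 0.03 m).
It fails at once if the vase is moved more than 30 mm or tipped (distance of vase from where it was at the start of the episode above 0.03 m or angle between vase's own z axis and vertical above 0.5 rad).
It fails at once if the battery pack is dropped or thrown (faster than 0.75 m/s while not held) (linear speed of pack above 0.75 m/s and contact force between the fingers and pack below 0.01 N).
It also fails if it takes over 67 s, if anything falls off the work surface, if the arm or the gripper's body presses on something with over 40 N, if the wrist force passes 120 N, or if a joint passes its speed limit or range.

### The arm

A 7-joint arm with a two-finger parallel gripper is mounted at the origin on the work surface. World frame = base frame: x ahead of the robot, y to its left, z up, the work surface at z = 0. Lengths are in m, angles in degrees, forces in N, time in s.
With the tool pointing down it reaches from about 0.35 to 0.9 m from the base axis. Payload 7.2 kg.
Tool frame: the origin (TCP) lies at the very end of the fingers, on their centre line; the grasp point (between the pads) lies 19 mm behind it; z points along the fingers, y is the line along which they close (so a half turn about z gives the same grasp; the last joint's range is limited). The gripper opens to 85 mm and grips with 20 to 120 N. Pads are 22 mm wide; open, the fingers measure 114 mm over their backs; the gripper's body (76 mm by 85 mm) begins 54 mm behind the grasp point. The pads swing forward as they close: fully open they stand 13 mm farther back than shut.
Start: joints at [-71.287, 23.554, -0.728, 91.456, 0.321, 64.991, -4.71], TCP at [0.24, 0.577, 0.231] pointing down, gripper open.
Joint ranges: [-169.25, 169.25], [-16.82, 113.86], [-84.01, 82.57], [7.8, 145.47], [-59.2, 239.2], [7.22, 106.19], [-163.78, 163.78]. Speed limits (degrees/s): [136.94, 136.94, 172.46, 172.46, 180, 180, 180].

### API

Orientations are given as a 3x3 rotation matrix whose columns are the frame's x, y, z axes.
In Python, from rig import env gives the robot as it stands.
- The arm moves only by the shell command python3 -m pendant 'ROWS' [FORCE]. ROWS is JSON, a list of rows, each a list of 7 numbers: the shift along the tool's x, y, z in mm, then the turn, a rotation vector about the tool's x, y, z in degrees, then the opening, from -1 (shut) to 1 (fully open). A call has 1 to 20 rows; each row is the pose to reach, as a shift and turn from the pose commanded when the call began, along the tool's axes at that moment; what a row does not reach only later rows make up. A row lasts 1/8 s, in which the tool goes at most 62.5 mm and 10.7 degrees, less where a joint would pass 70% of its speed; a pose out of reach is approached as far as the arm can. A call with a gripper value outside its range is refused whole. The fingers move at their own pace and stop on an object; FORCE is the grip in N (left out, the last holds). Time passes only in rows, so rows that repeat a pose let the fingers close. It gives the time, the measured TCP pose, the force, the opening and the grip force at its end, in the units of the state.
- env.get_state(): the state, without advancing time (a new reading comes with each control period).
- env.grab_frame(name): name is "scene" or "top" or "wrist"; returns a dict with "color" (420x560x3 uint8, red, green, blue), "fx", "fy", "cx", "cy" (pixels), "R" (3x3) and "t" (3): a world point X has camera coordinates R X + t. Camera axes: x right, y down, z forward; pixel columns grow to the right and rows downward; lengths in m; the calibration is good to about 2 mm. The wrist camera is an equidistant fisheye: a pixel r from the principal point sees the ray r / f radians off the axis. A picture is of the moment at which its call begins. There is no depth.
- env.hand_in(): hands the job in; it is judged then, once.
The state is a dict: "t": time; "qpos": joint angles; "joint_velocities": joint speeds; "joint_torque": joint torques, N m; "position": TCP position; "eef_rot": TCP orientation; "contact_force": force on the tool from outside, world axes, zero at the start; "ft_torque": the same for the moment, N m; "finger_gap": opening from 0.0 (shut) to 1.0 (fully open); "grasp_force": force on a finger pad.
Only numpy, scipy, OpenCV 4.12 (cv2) and the standard library are available. Lean on these libraries where they do the work, as an engineer would, in place of code of your own. Each camera call takes 0.05 s, during which the arm holds its last target. There are 200 camera calls.

## Working session

There is one attempt and no reset: what is moved stays moved. The work goes in short steps, Python scripts to look and compute and a shell command to move; the robot and the scene stay as the last step left them, time stands still between calls to the robot, and variables do not carry over. Pictures are saved under pics/ and viewed, at most 13 in all, crops included, and the job is handed in when it is done.

```bash
ls; mkdir -p pics; python3 - <<'E'
from rig import env
import cv2,pickle
F={}
for n in("scene","top","wrist"):
    f=env.grab_frame(n);F[n]=f;cv2.imwrite(f"pics/{n}0.png",f["color"][:,:,::-1]);print(n,f["fx"],f["fy"],f["cx"],f["cy"],f["R"],f["t"])
pickle.dump(F,open("F0.pkl","wb"))
s=env.get_state();print(s)
import numpy as np
cv2.imwrite("pics/a.png",cv2.resize(np.hstack([F["scene"]["color"],F["top"]["color"]])[:,:,::-1],(800,300)))
E
```

```text
pics
scene 404.67778072959294 404.67778072959294 278.0558838359362 213.5796407966745 [[ 0.57778512  0.81618574  0.00227835]
 [ 0.54625469 -0.38462143 -0.74409151]
 [-0.60644058  0.43116956 -0.66807382]] [-0.27780178 -0.19779317  1.32658897]
top 505.2257139411493 505.2257139411493 282.9419762346742 203.8837802953033 [[-0.00903734 -0.99985071 -0.01472698]
 [-0.99503891  0.01045109 -0.09893602]
 [ 0.09907516  0.0137598  -0.99498481]] [-0.0072081   0.50358201  1.37732652]
wrist 325.19226210127806 325.19226210127806 276.453212599841 206.6340169448255 [[ 0.38381952  0.92340698 -0.00145543]
 [ 0.8870264  -0.36825874  0.27851333]
 [ 0.25664518 -0.10818985 -0.96043126]] [-0.62346542 -0.0362156   0.37821442]
{'t': 0.15, 'qpos': array([-71.28781634,  23.59196693,  -0.72805263,  91.49214894,
         0.31995185,  64.99089079,  -4.71053971]), 'joint_velocities': array([-0.00977184, -0.06904055, -0.06151419, -0.06801596,  0.06167779,
        0.04312496,  0.04004998]), 'joint_torque': array([ 2.14865133e-03, -6.01033258e+01,  6.83302134e-01, -2.99646503e+01,
        1.40302870e-02,  7.88436999e-03, -3.82104145e-05]), 'position': array([0.24026604, 0.57656115, 0.23062566]), 'eef_rot': array([[-9.23076828e-01,  3.84615386e-01, -4.18080930e-04],
       [ 3.84615606e-01,  9.23076047e-01, -1.20318673e-03],
       [-7.68436355e-05, -1.27143424e-03, -9.99999189e-01]]), 'contact_force': array([-0.76707324, -0.18838719, -0.02172597]), 'ft_torque': array([ 0.0021794 , -0.01277606,  0.01125206]), 'grasp_force': 0.0, 'finger_gap': 0.9979311258804501}
```

View pics/top0.png

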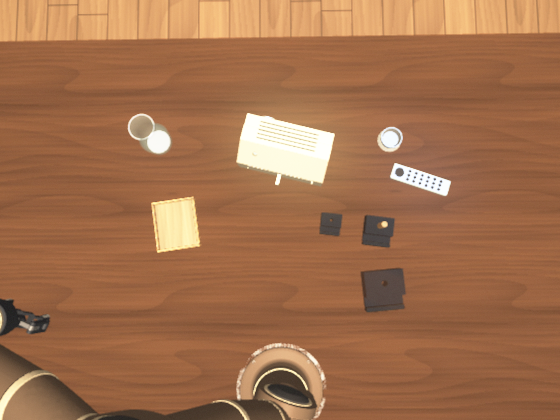

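View pics/scene0.png

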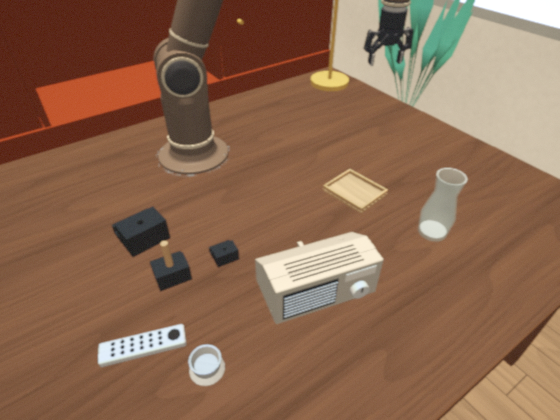

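The top view shows three stands: small (330,223), middle (378,230) and large (384,289). The middle one holds the pin and is the one meant. Next I'll enlarge the stands and the radio.

```bash
python3 - <<'E'
import cv2,pickle,numpy as np
F=pickle.load(open("F0.pkl","rb"));im=F["top"]["color"][:,:,::-1]
a=cv2.resize(im[105:195,225:345],(800,600),interpolation=cv2.INTER_CUBIC)
b=cv2.resize(im[205:320,310:415],None,fx=5.2,fy=5.2,interpolation=cv2.INTER_CUBIC)
cv2.imwrite("pics/radio.png",a);cv2.imwrite("pics/st.png",b)
E
```

```text
(no output)
```

View pics/radio.png

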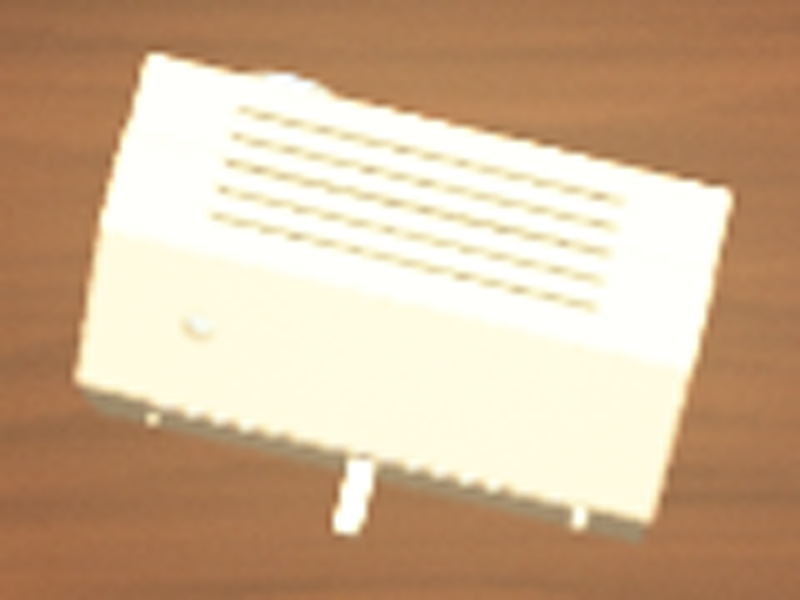

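View pics/st.png

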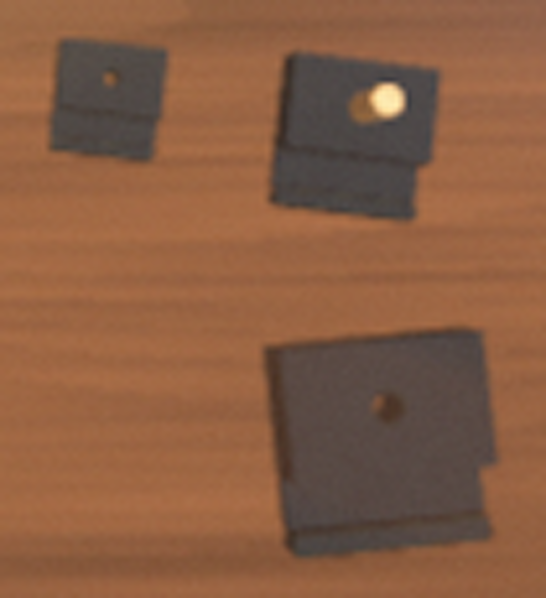

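The crops confirm the middle stand: the pin's handle top is at about (384.6,224.2) in the top image. The latch hole shows at about (254.7,153.8) and the tab at (278,180). Next I'll compute positions.

```bash
cat >h.py <<'E'
import numpy as np,cv2
def ray(f,u,v,fish=False):
    x=np.array([(u-f["cx"])/f["fx"],(v-f["cy"])/f["fy"]])
    if fish:
        r=np.linalg.norm(x);d=np.r_[x/r*np.sin(r),np.cos(r)] if r>0 else np.array([0,0,1.])
    else: d=np.r_[x,1]
    R=np.array(f["R"]);return -R.T@f["t"],R.T@d
def onz(f,u,v,z,fish=False):
    c,d=ray(f,u,v,fish);return c+d*(z-c[2])/d[2]
def cross(*rays):
    A=0;b=0
    for c,d in rays:
        d=d/np.linalg.norm(d);P=np.eye(3)-np.outer(d,d);A=A+P;b=b+P@c
    return np.linalg.solve(A,b)
def proj(f,X,fish=False):
    p=np.array(f["R"])@X+f["t"]
    if fish:
        n=np.hypot(p[0],p[1]);th=np.arctan2(n,p[2]);q=p[:2]/n*th
    else: q=p[:2]/p[2]
    return q*[f["fx"],f["fy"]]+[f["cx"],f["cy"]]
E
python3 - <<'E'
import pickle;from h import *
np.set_printoptions(precision=4,suppress=True)
F=pickle.load(open("F0.pkl","rb"));T=F["top"];S=F["scene"]
C=lambda x,y:(225+(x+.5)/6.6667-.5,105+(y+.5)/6.6667-.5)
pts=[((150,52),.11,(65,120)),((732,190),.11,(65,-120)),((103,232),.11,(-8,120)),((690,370),.11,(-8,-120)),((78,380),.07,(-65,120)),((652,522),.07,(-65,-120))]
W=np.array([onz(T,*C(*p),z)[:2] for p,z,_ in pts]);L=np.array([l for *_,l in pts])/1e3
a,b=W-W.mean(0),L-L.mean(0);U,s,V=np.linalg.svd(b.T@a);R=(U@V).T;o=W.mean(0)-R@L.mean(0)
print("radio",o,np.degrees(np.arctan2(R[1,0],R[0,0])),"res\n",W-(L@R.T+o))
print("hole model",R@[-.0365,.075]+o,"seen",onz(T,*C(198,325),.09))
print("tab model",R@[-.08,0]+o,"seen",onz(T,*C(350,500),.052))
# pin handle top
u,v=310+388.5/5.2-.5,205+100.5/5.2-.5
print("pin",onz(T,u,v,.116))
# big hole corner of middle stand
for q in[(290,52),(440,68),(430,165),(280,145)]:print(onz(T,310+q[0]/5.2-.5,205+q[1]/5.2-.5,.046))
h=cv2.cvtColor(S["color"],cv2.COLOR_RGB2HSV);print("scene pin col",S["color"][245:262,165])
# dish
hs=cv2.cvtColor(T["color"],cv2.COLOR_RGB2HSV);m=np.zeros(hs.shape[:2],np.uint8);m[185:265,140:210]=(hs[185:265,140:210,2]>170)*255
c=max(cv2.findContours(m,0,2)[0],key=cv2.contourArea);r=cv2.minAreaRect(c);print(r)
bx=np.array([onz(T,*p,.02) for p in cv2.boxPoints(r)]);print("dish",bx,bx.mean(0),np.linalg.norm(bx[0]-bx[1]),np.linalg.norm(bx[1]-bx[2]))
print("vase base",onz(T,159,142,0),"top",onz(T,142,127,.18),"holder",onz(T,390,139,.04),"remote",onz(T,392,170,.018),onz(T,447,190,.018))
E
```

```text
radio [ 0.6474 -0.0193] -14.37524244212368 res
 [[ 0.0002 -0.001 ]
 [ 0.0008  0.001 ]
 [-0.0019 -0.0003]
 [-0.0005  0.0007]
 [ 0.0014 -0.0003]
 [ 0.0001 -0.0001]]
hole model [0.6307 0.0624] seen [0.6337 0.0624 0.09  ]
tab model [0.5699 0.0005] seen [0.5678 0.0029 0.052 ]
pin [ 0.44   -0.2739  0.116 ]
[ 0.47   -0.2362  0.046 ]
[ 0.4608 -0.3142  0.046 ]
[ 0.4103 -0.3075  0.046 ]
[ 0.4214 -0.2298  0.046 ]
scene pin col [[192 162 121]
 [163 129  91]
 [149 114  77]
 [149 112  75]
 [146 110  73]
 [150 114  76]
 [147 112  73]
 [149 112  74]
 [148 111  76]
 [147 109  73]
 [147 112  77]
 [144 109  72]
 [142 109  73]
 [141 107  73]
 [137 104  73]
 [130 101  71]
 [124  98  72]]
((172.7176055908203, 223.8797607421875), (52.23234176635742, 72.33960723876953), 81.63410949707031)
dish [[0.51   0.4071 0.02  ]
 [0.5375 0.2066 0.02  ]
 [0.3931 0.1846 0.02  ]
 [0.3659 0.383  0.02  ]] [0.4516 0.2953 0.02  ] 0.20240250945746555 0.14602125573750696
vase base [0.6882 0.3424 0.    ] top [0.6861 0.3385 0.18  ] holder [ 0.6796 -0.3108  0.04  ] remote [ 0.5963 -0.3182  0.018 ] [ 0.5382 -0.4691  0.018 ]
```

```bash
cat >>h.py <<'E'
from scipy.spatial.transform import Rotation as Ro
YAW=-14.375
RX=np.array([np.cos(np.radians(YAW)),np.sin(np.radians(YAW)),0]);RY=np.array([-RX[1],RX[0],0])
DOWN=np.c_[-RX,RY,[0,0,-1]]
def tilt(d): return DOWN@Ro.from_euler('y',-d,degrees=True).as_matrix()
def row(s,p,R):
    R0=s["eef_rot"];d=R0.T@(np.array(p)-s["position"])*1e3
    print("row",np.round(d,1),np.round(Ro.from_matrix(R0.T@R).as_rotvec(degrees=True),1))
E
python3 - <<'E'
from h import *;from rig import env
s=env.get_state();row(s,[.602,.07,.17],DOWN)
E
```

```text
row [-528.7 -328.4   61.1] [-0.1 -0.  -8.2]
```

```bash
python3 -m pendant '[[-529,-328,61,0,0,-8.2,1],[-529,-328,61,0,0,-8.2,1],[-529,-328,61,0,0,-8.2,1],[-529,-328,61,0,0,-8.2,1],[-529,-328,61,0,0,-8.2,1],[-529,-328,61,0,0,-8.2,1],[-529,-328,61,0,0,-8.2,1],[-529,-328,61,0,0,-8.2,1],[-529,-328,61,0,0,-8.2,1],[-529,-328,61,0,0,-8.2,1],[-529,-328,61,0,0,-8.2,1],[-529,-328,61,0,0,-8.2,1],[-529,-328,61,0,0,-8.2,1],[-529,-328,61,0,0,-8.2,1]]'
python3 - <<'E'
from h import *;from rig import env
import pickle
f=env.grab_frame("wrist");pickle.dump(f,open("F1.pkl","wb"))
s=env.get_state();print(s["position"],s["qpos"])
p=proj(f,np.array([.6307,.0624,.09]),True);print(p)
u,v=np.clip(p.astype(int),60,None);c=f["color"][v-60:v+60,u-80:u+80,::-1];print(u-80,v-60)
cv2.imwrite("pics/w1.png",cv2.resize(c,None,fx=5,fy=5,interpolation=cv2.INTER_CUBIC))
E
```

```text
t: 1.9
position: [0.6021, 0.0722, 0.1705]
eef_rot: [[-0.969, 0.247, 0.0], [0.247, 0.969, 0.001], [0.0, 0.001, -1.0]]
contact_force: [0.9, -0.3, -0.5]
finger_gap: 1.001
grasp_force: 0.0
[0.60223452 0.07199567 0.17056693] [-19.37123024  25.05342327  10.81598265  98.67072713  -5.47959562
  56.76860424  69.14887762]
[273.98172669 253.90424388]
193 193
```

View pics/w1.png

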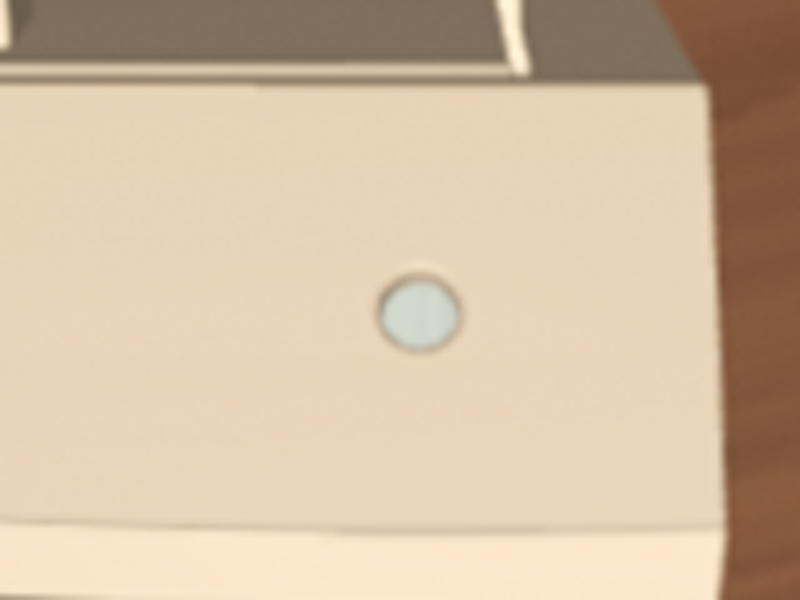

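The wrist crop shows the hole mouth at crop (420,312), i.e. pixel about (276.9,254.9). That is 3 px from the prediction. The radio's near corner is at (708,85) and the top-edge corner at (726,527).

```bash
python3 - <<'E'
from h import *;from rig import env;import pickle
f=pickle.load(open("F1.pkl","rb"));T=pickle.load(open("F0.pkl","rb"))["top"]
g=lambda x,y:(193+x/5-.4,193+y/5-.4)
h=onz(f,*g(420,312),.09,True);print("hole",h)
print("corners",onz(f,*g(708,85),.07,True),onz(f,*g(726,527),.11,True))
o=np.array([.6474,-.0193])
for l in[(-65,120),(-8,120)]:print(o+l[0]/1e3*RX[:2]+l[1]/1e3*RY[:2])
print("dish",[onz(T,*p,.02)[:2].round(4) for p in[(152,203),(193,198),(199,247),(157,252)]])
s=env.get_state();row(s,[.44,-.274,.20],DOWN)
E
```

```text
hole [0.63206075 0.06407796 0.09      ]
corners [0.61458497 0.11527547 0.07      ] [0.66883195 0.10123312 0.11      ]
[0.61422712 0.11308036]
[0.66944254 0.09892913]
dish [array([0.5103, 0.3541]), array([0.5231, 0.2393]), array([0.3865, 0.2214]), array([0.3737, 0.3379])]
row [  71.7 -375.3  -29.6] [0.  0.  0.1]
```

```bash
python3 -m pendant '[[72,-375,-30,0,0,0,1],[72,-375,-30,0,0,0,1],[72,-375,-30,0,0,0,1],[72,-375,-30,0,0,0,1],[72,-375,-30,0,0,0,1],[72,-375,-30,0,0,0,1],[72,-375,-30,0,0,0,1],[72,-375,-30,0,0,0,1],[72,-375,-30,0,0,0,1],[72,-375,-30,0,0,0,1]]' 60
python3 - <<'E'
from h import *;from rig import env
import pickle
f=env.grab_frame("wrist");pickle.dump(f,open("F2.pkl","wb"))
s=env.get_state();print(s["position"],s["qpos"])
p=proj(f,np.array([.44,-.274,.116]),True);print(p)
hs=cv2.cvtColor(f["color"],cv2.COLOR_RGB2HSV)
u,v=p.astype(int);print(hs[v-12:v+13:3,u])
c=f["color"][max(v-75,0):v+75,u-100:u+100,::-1];print(u-100,max(v-75,0))
cv2.imwrite("pics/w2.png",cv2.resize(c,None,fx=4,fy=4,interpolation=cv2.INTER_CUBIC))
E
```

```text
t: 3.2
position: [0.4403, -0.273, 0.2001]
eef_rot: [[-0.969, 0.246, -0.0], [0.246, 0.969, 0.001], [0.0, 0.0, -1.0]]
contact_force: [-0.1, -0.4, 0.2]
finger_gap: 0.999
grasp_force: 0.0
[ 0.44009939 -0.27325829  0.20008122] [ 10.40459532  15.12823178  19.45613154 109.4121777   -6.0033341
  56.456334   108.28272606]
[275.91781993 214.19723546]
[[ 15 134 166]
 [ 16  78 242]
 [ 17  73 252]
 [ 17  73 252]
 [ 17  75 249]
 [ 17  77 242]
 [ 17  78 246]
 [ 16 100 205]
 [ 12 130 143]]
175 139
```

View pics/w2.png

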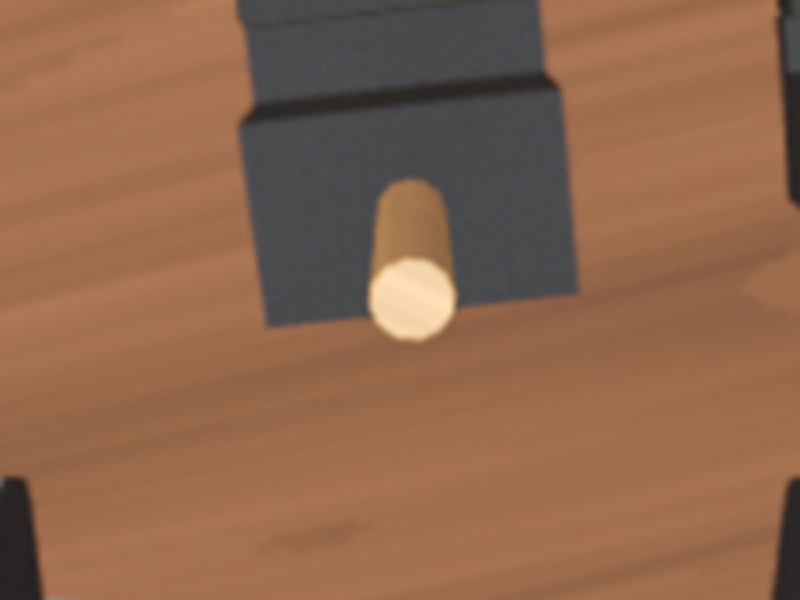

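The pin top is at crop (413,299), midway between the fingers to within about 1 mm, so I'll go straight down.

```bash
python3 -m pendant '[[0,0,60,0,0,0,1],[0,0,110,0,0,0,1],[0,0,138,0,0,0,1],[0,0,138,0,0,0,1],[0,0,138,0,0,0,-1],[0,0,138,0,0,0,-1],[0,0,138,0,0,0,-1],[0,0,138,0,0,0,-1],[0,0,138,0,0,0,-1],[0,0,138,0,0,0,-1],[0,0,138,0,0,0,-1]]' 60
```

```text
t: 4.62
position: [0.4399, -0.2745, 0.0629]
eef_rot: [[-0.969, 0.249, 0.001], [0.249, 0.969, 0.0], [-0.001, 0.0, -1.0]]
contact_force: [-0.0, 2.5, 5.6]
finger_gap: 0.169
grasp_force: 58.3
```

```bash
python3 -m pendant '[[0,0,-40,0,0,0,-1],[0,0,-90,0,0,0,-1],[0,0,-130,0,0,0,-1],[0,0,-140,0,0,0,-1],[0,0,-140,0,0,0,-1]]' 60
python3 - <<'E'
from h import *;from rig import env
s=env.get_state();R=tilt(35);h=np.array([.6316,.0635,.09]);print(R[:,2])
p=h-R[:,2]*(.035+.056);print(p);row(s,p,R)
row(s,p+[-.03,0,.05],R)
E
```

```text
t: 5.25
position: [0.4395, -0.2745, 0.2023]
eef_rot: [[-0.969, 0.249, 0.001], [0.249, 0.969, -0.0], [-0.001, 0.0, -1.0]]
contact_force: [-1.0, 0.1, -1.2]
finger_gap: 0.173
grasp_force: 58.5
[ 0.55561866 -0.14240024 -0.81915204]
[0.5810387  0.07645842 0.16454284]
row [-49.7 375.2  37.8] [ -0. -35.  -0.]
row [-20.7 367.7 -12.2] [ -0. -35.  -0.]
```

```bash
python3 -m pendant '[[-21,368,-12,0,-35,0,-1],[-21,368,-12,0,-35,0,-1],[-21,368,-12,0,-35,0,-1],[-21,368,-12,0,-35,0,-1],[-21,368,-12,0,-35,0,-1],[-21,368,-12,0,-35,0,-1],[-21,368,-12,0,-35,0,-1],[-21,368,-12,0,-35,0,-1],[-50,375,38,0,-35,0,-1],[-50,375,38,0,-35,0,-1],[-50,375,38,0,-35,0,-1],[-50,375,38,0,-35,0,-1]]' 60
python3 - <<'E'
from h import *;from rig import env
import pickle
f=env.grab_frame("wrist");pickle.dump(f,open("F3.pkl","wb"))
s=env.get_state();print(s["position"],s["qpos"])
R=s["eef_rot"];tip=s["position"]+R[:,2]*.056
print("tip pred",proj(f,tip,True),"hole pred",proj(f,np.array([.6316,.0635,.09]),True))
u,v=proj(f,tip,True).astype(int)
c=f["color"][v-75:v+75,u-100:u+100,::-1];print(u-100,v-75)
cv2.imwrite("pics/w3.png",cv2.resize(c,None,fx=4,fy=4,interpolation=cv2.INTER_CUBIC))
E
```

```text
t: 6.75
position: [0.5811, 0.0757, 0.1657]
eef_rot: [[-0.792, 0.25, 0.557], [0.205, 0.968, -0.143], [-0.575, 0.001, -0.818]]
contact_force: [0.0, -0.2, -0.7]
finger_gap: 0.176
grasp_force: 58.7
[0.58129939 0.07580817 0.16610265] [-19.4545608   13.02916342  -6.10821106 127.90278269  66.62574803
  24.9528205   -8.18187608]
tip pred [277.62680288 228.18380803] hole pred [278.14734833 210.06060389]
177 153
```

View pics/w3.png

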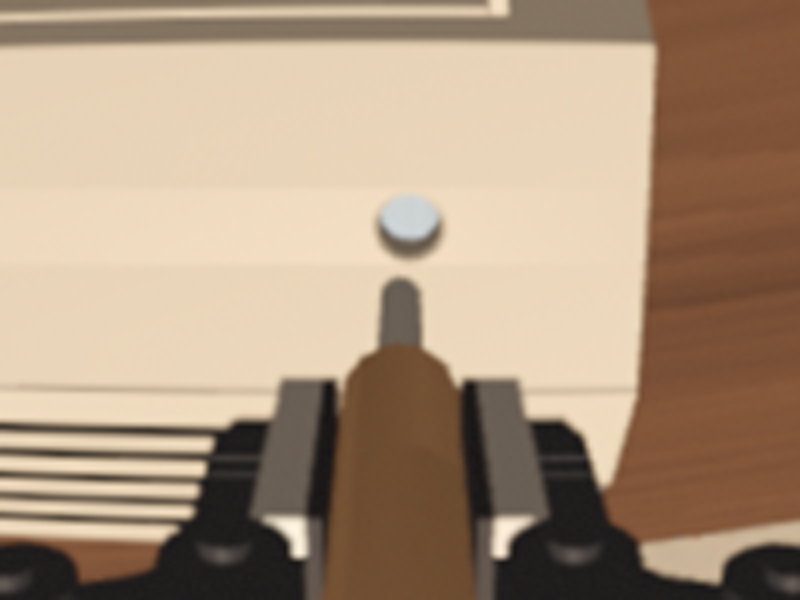

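Tip at crop (400,289) → (276.6,224.9). Hole mouth at (409,225) → (278.9,208.9). I'll compare both in the tool frame.

```bash
python3 - <<'E'
from h import *;from rig import env;import pickle
f=pickle.load(open("F3.pkl","rb"));s=env.get_state();R=s["eef_rot"];p=s["position"]
def hit(u,v,P,n):
    c,d=ray(f,u,v,True);return c+d*(n@(P-c))/(n@d)
n=R[:,2]
t=R.T@(hit(276.6,224.9,p+n*.057,n)-p);h=R.T@(hit(278.9,208.9,np.array([.6316,.0635,.09]),tilt(35)[:,2])-p)
print("tip in tool mm",t*1e3,"hole",h*1e3, "diff",(h-t)*1e3);row(s,p,tilt(35))
E
```

```text
tip in tool mm [ 1.90459818 -0.66688564 57.        ] hole [ 2.34456241  1.07695568 92.03604019] diff [ 0.43996423  1.74384132 35.03604019]
row [0. 0. 0.] [ 0.   0.1 -0.1]
```

```bash
python3 -m pendant '[[0.5,1.7,10,0,0,0,-1],[0.5,1.7,25,0,0,0,-1],[0.5,1.7,32,0,0,0,-1],[0.5,1.7,36,0,0,0,-1],[0.5,1.7,40,0,0,0,-1],[0.5,1.7,44,0,0,0,-1],[0.5,1.7,44,0,0,0,-1]]' 60
```

```text
t: 7.68
position: [0.6057, 0.0716, 0.1278]
eef_rot: [[-0.793, 0.249, 0.555], [0.204, 0.968, -0.143], [-0.573, -0.0, -0.819]]
contact_force: [0.2, 0.3, -0.3]
finger_gap: 0.169
grasp_force: 58.7
```

The pin has entered the hole with no contact force, so I'll push on.

```bash
python3 -m pendant '[[0,0,6,0,0,0,-1],[0,0,10,0,0,0,-1],[0,0,14,0,0,0,-1],[0,0,17,0,0,0,-1],[0,0,17,0,0,0,-1],[0,0,17,0,0,0,-1]]' 60
python3 - <<'E'
from h import *;from rig import env
f=env.grab_frame("wrist");g=env.grab_frame("top")["color"][105:195,225:345,::-1]
cv2.imwrite("pics/w4.png",np.hstack([cv2.resize(f["color"][:,:,::-1],(400,300)),cv2.resize(g,(400,300),interpolation=cv2.INTER_CUBIC)]))
E
```

```text
t: 8.43
position: [0.6152, 0.0693, 0.1142]
eef_rot: [[-0.793, 0.249, 0.556], [0.204, 0.969, -0.143], [-0.574, 0.0, -0.819]]
contact_force: [-3.3, 0.8, 4.8]
finger_gap: 0.173
grasp_force: 59.2
```

View pics/w4.png

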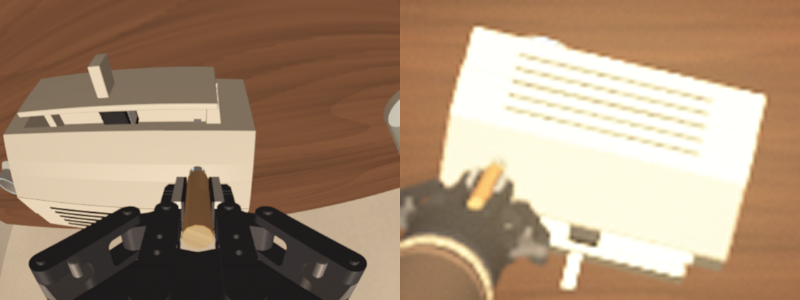

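The tray has sprung out: the tab and the gap show in both views. Now I'll retract along the axis.

```bash
python3 -m pendant '[[0,0,-20,0,0,0,-1],[0,0,-50,0,0,0,-1],[0,0,-90,0,0,0,-1],[0,0,-110,0,0,0,-1],[0,0,-110,0,0,0,-1]]' 60
python3 - <<'E'
from h import *;from rig import env
s=env.get_state();print(s["position"]);row(s,[.4399,-.2744,.20],DOWN);row(s,[.4399,-.2744,.12],DOWN)
E
```

```text
t: 9.15
position: [0.5542, 0.0852, 0.2054]
eef_rot: [[-0.792, 0.249, 0.557], [0.204, 0.969, -0.142], [-0.575, 0.002, -0.818]]
contact_force: [0.5, -0.5, -1.1]
finger_gap: 0.171
grasp_force: 58.8
[0.55423313 0.08519337 0.20537637]
row [  20.1 -376.7   -8.3] [ 0.1 35.1 -0.1]
row [  66.1 -376.9   57.1] [ 0.1 35.1 -0.1]
```

```bash
python3 -m pendant '[[20,-377,-8,0,35.1,0,-1],[20,-377,-8,0,35.1,0,-1],[20,-377,-8,0,35.1,0,-1],[20,-377,-8,0,35.1,0,-1],[20,-377,-8,0,35.1,0,-1],[20,-377,-8,0,35.1,0,-1],[20,-377,-8,0,35.1,0,-1],[20,-377,-8,0,35.1,0,-1],[66,-377,57,0,35.1,0,-1],[66,-377,57,0,35.1,0,-1],[66,-377,57,0,35.1,0,-1],[66,-377,57,0,35.1,0,-1]]' 60
python3 - <<'E'
from h import *;from rig import env
import pickle
f=env.grab_frame("wrist");pickle.dump(f,open("F5.pkl","wb"))
s=env.get_state();print(s["position"],s["eef_rot"]);row(s,[.4399,-.2744,.0629],DOWN)
R=s["eef_rot"];tip=s["position"]+R[:,2]*.057
print(proj(f,tip,True),"sock",proj(f,np.array([.44,-.2744,.046]),True))
u,v=proj(f,tip,True).astype(int)
c=f["color"][v-75:v+75,u-100:u+100,::-1];print(u-100,v-75)
cv2.imwrite("pics/w5.png",cv2.resize(c,None,fx=4,fy=4,interpolation=cv2.INTER_CUBIC))
E
```

```text
t: 10.65
position: [0.4398, -0.2755, 0.1197]
eef_rot: [[-0.968, 0.249, -0.002], [0.249, 0.968, -0.0], [0.002, -0.001, -1.0]]
contact_force: [-0.1, -0.7, -1.6]
finger_gap: 0.172
grasp_force: 58.7
[ 0.44006856 -0.27541464  0.12018116] [[-9.68462097e-01  2.49159163e-01 -9.36940133e-04]
 [ 2.49159740e-01  9.68462241e-01 -5.58569600e-04]
 [ 7.68218407e-04 -7.74401246e-04 -9.99999405e-01]]
row [ 0.4  1.  57.3] [-0.  -0.  -0.1]
[277.75065475 227.41781035] sock [279.1250483  218.74281406]
177 152
```

View pics/w5.png

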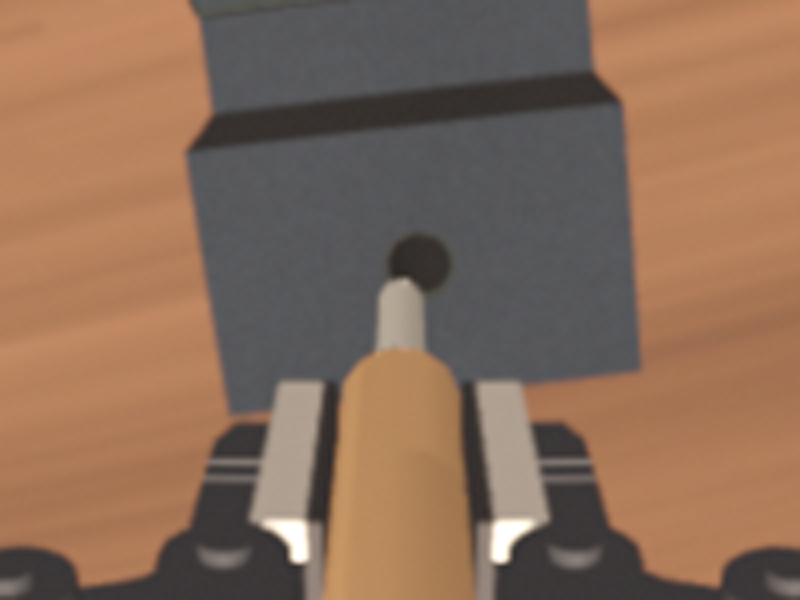

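Tip at crop (400,290) and socket at (420,263).

```bash
python3 - <<'E'
from h import *;from rig import env;import pickle
f=pickle.load(open("F5.pkl","rb"));s=env.get_state();R=s["eef_rot"];p=s["position"]
t=R.T@(onz(f,276.6,224.1,p[2]-.057,True)-p);h=R.T@(onz(f,281.6,217.4,.046,True)-p)
print(t*1e3,h*1e3,(h-t)*1e3)
E
```

```text
[ 2.27752205 -0.74752201 57.00236243] [ 1.24904628  2.74605002 74.18003315] [-1.02847577  3.49357203 17.17767072]
```

```bash
python3 -m pendant '[[-0.4,2.5,6,0,0,0,-1],[-0.4,2.5,12,0,0,0,-1],[-0.4,2.5,16,0,0,0,-1],[-0.4,2.5,19,0,0,0,-1],[-0.4,2.5,22,0,0,0,-1],[-0.4,2.5,22,0,0,0,-1]]' 60
```

```text
t: 11.45
position: [0.4403, -0.2725, 0.0973]
eef_rot: [[-0.968, 0.249, -0.002], [0.249, 0.968, 0.001], [0.002, 0.0, -1.0]]
contact_force: [-0.8, -1.0, -0.0]
finger_gap: 0.169
grasp_force: 58.7
```

```bash
python3 -m pendant '[[0,0,10,0,0,0,-1],[0,0,20,0,0,0,-1],[0,0,28,0,0,0,-1],[0,0,32,0,0,0,-1],[0,0,34,0,0,0,-1],[0,0,34,0,0,0,-1]]' 60
```

```text
t: 12.2
position: [0.4405, -0.2726, 0.0636]
eef_rot: [[-0.969, 0.249, -0.002], [0.249, 0.969, 0.0], [0.002, 0.0, -1.0]]
contact_force: [0.6, 1.0, -1.0]
finger_gap: 0.171
grasp_force: 58.7
```

```bash
python3 -m pendant '[[0,0,0,0,0,0,0],[0,0,0,0,0,0,1],[0,0,0,0,0,0,1],[0,0,0,0,0,0,1],[0,0,0,0,0,0,1],[0,0,0,0,0,0,1],[0,0,0,0,0,0,1],[0,0,0,0,0,0,1],[0,0,-50,0,0,0,1],[0,0,-110,0,0,0,1],[0,0,-137,0,0,0,1],[0,0,-137,0,0,0,1]]'
python3 - <<'E'
from h import *;from rig import env
f=env.grab_frame("wrist");s=env.get_state();p=proj(f,np.array([.44,-.273,.116]),True);print(p,s["position"])
m=cv2.inRange(cv2.cvtColor(f["color"],cv2.COLOR_RGB2HSV),(8,50,225),(25,110,255));u,v=p.astype(int);m2=np.zeros_like(m);m2[v-25:v+25,u-30:u+30]=m[v-25:v+25,u-30:u+30]
c=max(cv2.findContours(m2,0,2)[0],key=cv2.contourArea);(x,y),r=cv2.minEnclosingCircle(c);print(x,y,r,onz(f,x,y,.116,True))
T=env.grab_frame("top")["color"];cv2.imwrite("pics/t6.png",cv2.resize(T[100:250,130:410,::-1],(800,429),interpolation=cv2.INTER_CUBIC))
E
```

```text
t: 13.7
position: [0.4419, -0.2733, 0.203]
eef_rot: [[-0.968, 0.249, 0.003], [0.249, 0.968, -0.002], [-0.003, -0.001, -1.0]]
contact_force: [-1.0, -0.5, 0.2]
finger_gap: 1.0
grasp_force: 0.0
[277.22235205 210.28692793] [ 0.44090055 -0.27276468  0.20119133]
277.5 208.5 8.276573181152344 [ 0.43872198 -0.272463    0.116     ]
```

View pics/t6.png

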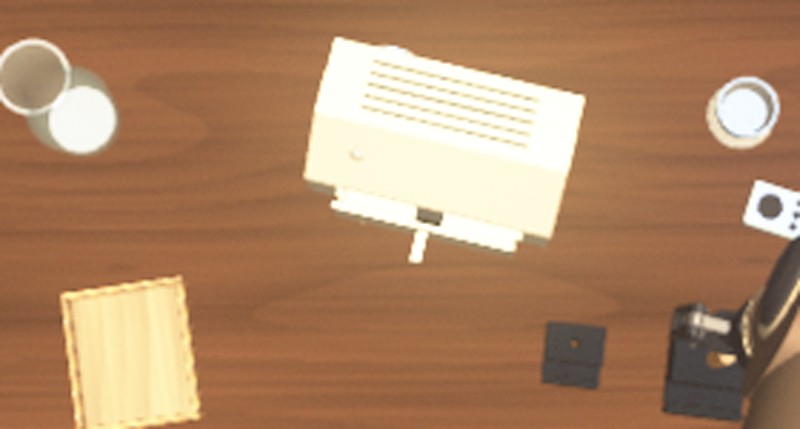

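The pin is back in its socket; its top is where it was before. The tray is out with the tab at crop (418,247) → pixel (276.1,186.2), and the dark pack is at (429,215).

```bash
python3 - <<'E'
from h import *;from rig import env;import pickle
T=pickle.load(open("F0.pkl","rb"))["top"]
g=lambda x,y:(130+x/2.857-.3,100+y/2.857-.3)
for q in[(422,230),(414,262)]:print(onz(T,*g(*q),.052))
o=np.array([.6474,-.0193,0])
for q,z in[((418,247),.052),((429,215),.044)]:
    w=onz(T,*g(*q),z);d=w-o;print("radio frame",d@RX,d@RY,w)
s=env.get_state();p=o-RX*.101+RY*.001;row(s,[*p[:2],.16],DOWN);row(s,[*p[:2],.023],DOWN)
E
```

```text
[0.56602639 0.00204706 0.052     ]
[0.53525217 0.00993569 0.052     ]
radio frame -0.10096315053975227 0.00024480696233306 [0.54965862 0.00600299 0.052     ]
radio frame -0.06726397271780067 -0.0020858058179396904 [ 0.58172412 -0.00462106  0.044     ]
row [-36.6 297.6  40.1] [ 0.  -0.1 -0. ]
row [-36.9 297.6 177.1] [ 0.  -0.1 -0. ]
```

```bash
python3 -m pendant '[[-35,298,20,0,0,0,1],[-35,298,20,0,0,0,1],[-35,298,20,0,0,0,1],[-35,298,20,0,0,0,1],[-35,298,20,0,0,0,1],[-35,298,20,0,0,0,1],[-35,298,60,0,0,0,1],[-35,298,120,0,0,0,1],[-35,298,160,0,0,0,1],[-35,298,177,0,0,0,1],[-35,298,177,0,0,0,1],[-35,298,177,0,0,0,-1],[-35,298,177,0,0,0,-1],[-35,298,177,0,0,0,-1],[-35,298,177,0,0,0,-1],[-35,298,177,0,0,0,-1],[-35,298,177,0,0,0,-1],[-35,298,177,0,0,0,-1]]' 40
```

```text
t: 16.05
position: [0.5492, 0.0085, 0.0242]
eef_rot: [[-0.969, 0.248, -0.0], [0.248, 0.969, 0.002], [0.001, 0.001, -1.0]]
contact_force: [-0.2, 4.7, 5.5]
finger_gap: 0.109
grasp_force: 44.4
```

```bash
python3 -m pendant '[[4,0,0,0,0,0,-1],[9,0,0,0,0,0,-1],[14,0,0,0,0,0,-1],[19,0,0,0,0,0,-1],[24,0,0,0,0,0,-1],[29,0,0,0,0,0,-1],[34,0,0,0,0,0,-1],[39,0,0,0,0,0,-1],[44,0,0,0,0,0,-1],[49,0,0,0,0,0,-1],[53,0,0,0,0,0,-1],[56,0,0,0,0,0,-1],[58,0,0,0,0,0,-1],[60,0,0,0,0,0,-1],[60,0,0,0,0,0,-1],[60,0,0,0,0,0,-1]]' 40
```

```text
t: 18.05
position: [0.4911, 0.0234, 0.0241]
eef_rot: [[-0.969, 0.248, 0.0], [0.248, 0.969, 0.002], [0.0, 0.002, -1.0]]
contact_force: [1.8, 5.0, 5.2]
finger_gap: 0.112
grasp_force: 44.2
```

```bash
python3 -m pendant '[[1,0,0,0,0,0,-1],[2,0,0,0,0,0,-1],[3,0,0,0,0,0,-1],[3,0,0,0,0,0,-1]]' 40
```

```text
t: 18.55
position: [0.4908, 0.0235, 0.0242]
eef_rot: [[-0.969, 0.249, 0.005], [0.249, 0.969, 0.001], [-0.004, 0.003, -1.0]]
contact_force: [9.8, 2.4, -4.8]
finger_gap: 0.109
grasp_force: 42.7
```

```bash
python3 -m pendant '[[-2,0,0,0,0,0,-1],[-2,0,0,0,0,0,0],[-2,0,0,0,0,0,1],[-2,0,0,0,0,0,1],[-2,0,0,0,0,0,1],[-2,0,0,0,0,0,1],[-2,0,0,0,0,0,1],[-2,0,-50,0,0,0,1],[-10,0,-110,0,0,0,1],[-50,0,-130,0,0,0,1],[-50,0,-130,0,0,0,1],[-50,0,-130,0,0,0,1],[-50,0,-130,0,0,0,1]]' 40
python3 - <<'E'
from h import *;from rig import env
import pickle
f=env.grab_frame("wrist");s=env.get_state();pickle.dump((f,s),open("F7.pkl","wb"));print(s["position"])
m=cv2.inRange(cv2.cvtColor(f["color"],cv2.COLOR_RGB2HSV),(0,0,0),(180,255,75))
u,v=proj(f,np.array([.541,.008,.044]),True).astype(int);print(u,v)
m2=np.zeros_like(m);m2[max(v-60,0):v+60,u-50:u+50]=m[max(v-60,0):v+60,u-50:u+50]
for c in cv2.findContours(m2,0,2)[0]:
    if cv2.contourArea(c)>200:
        r=cv2.minAreaRect(c);print(cv2.contourArea(c),r)
cv2.imwrite("pics/w7.png",cv2.resize(f["color"][max(v-75,0):v+75,u-100:u+100,::-1],(800,600)));print(u-100,max(v-75,0))
E
```

```text
t: 20.18
position: [0.5346, 0.0108, 0.1525]
eef_rot: [[-0.969, 0.248, -0.004], [0.248, 0.969, 0.0], [0.004, -0.001, -1.0]]
contact_force: [0.4, -0.2, 0.4]
finger_gap: 1.002
grasp_force: 0.0
[0.53481263 0.01078842 0.15259359]
275 213
1640.5 ((276.8955078125, 212.6490936279297), (58.56440353393555, 30.103614807128906), 87.45519256591797)
175 138
```

View pics/w7.png

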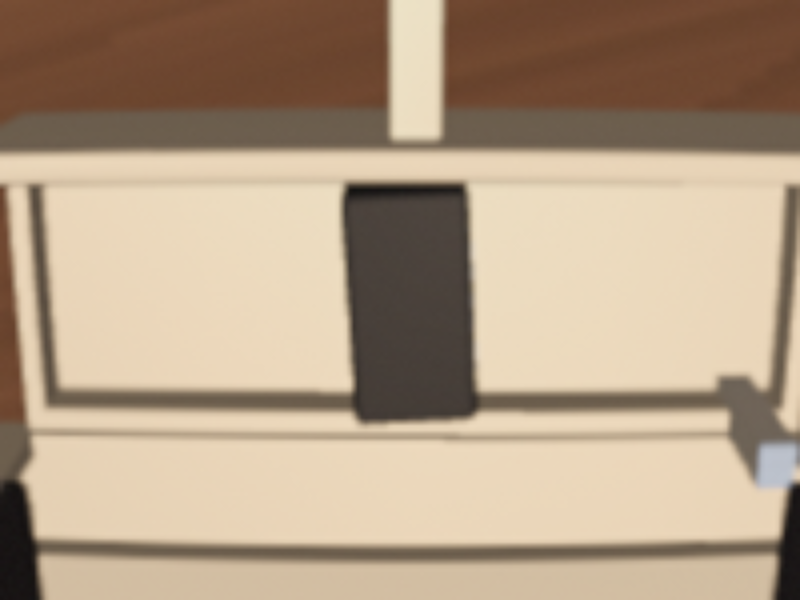

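The pack's top face is centred at crop (412,306) → pixel (277.6,214.1) and leans 3° to the left. The fingers clear the catch post at (775,465).

```bash
python3 - <<'E'
from h import *;from rig import env;import pickle
f,_=pickle.load(open("F7.pkl","rb"));s=env.get_state()
w=onz(f,277.6,214.1,.044,True);d=w-[.6474,-.0193,0];print(w,d@RX,d@RY)
row(s,[*w[:2],.018],DOWN@Ro.from_euler('z',-3,degrees=True).as_matrix())
E
```

```text
[0.54160806 0.0091823  0.044     ] -0.10955098234121444 0.001325891648590285
row [ -7.5   0.2 134.6] [-0.  -0.2 -3. ]
```

```bash
python3 -m pendant '[[-8,0.5,50,0,0,-3,1],[-8,0.5,100,0,0,-3,1],[-8,0.5,125,0,0,-3,1],[-8,0.5,132,0,0,-3,1],[-8,0.5,132,0,0,-3,1],[-8,0.5,132,0,0,-3,-1],[-8,0.5,132,0,0,-3,-1],[-8,0.5,132,0,0,-3,-1],[-8,0.5,132,0,0,-3,-1],[-8,0.5,132,0,0,-3,-1],[-8,0.5,132,0,0,-3,-1],[-8,0.5,132,0,0,-3,-1]]' 40
```

```text
t: 21.72
position: [0.5442, 0.009, 0.0223]
eef_rot: [[-0.98, 0.198, -0.001], [0.198, 0.98, 0.0], [0.001, 0.0, -1.0]]
contact_force: [-1.2, -0.7, 6.4]
finger_gap: 0.293
grasp_force: 42.1
```

```bash
python3 -m pendant '[[0,0,-10,0,0,0,-1],[0,0,-30,0,0,0,-1],[0,0,-60,0,0,0,-1],[0,0,-90,0,0,0,-1],[0,0,-110,0,0,0,-1],[0,0,-110,0,0,0,-1]]' 40
python3 - <<'E'
from h import *;from rig import env
s=env.get_state();R=DOWN@Ro.from_euler('z',YAW-7.5,degrees=True).as_matrix();print(R)
row(s,[.448,.288,.08],R);row(s,[.448,.288,.0145],R)
E
```

```text
t: 22.48
position: [0.5448, 0.0091, 0.1332]
eef_rot: [[-0.98, 0.198, 0.002], [0.198, 0.98, 0.001], [-0.001, 0.001, -1.0]]
contact_force: [0.9, -0.4, -1.0]
finger_gap: 0.295
grasp_force: 41.3
[[-0.99144486 -0.13052619  0.        ]
 [-0.13052619  0.99144486  0.        ]
 [ 0.          0.         -1.        ]]
row [150.2 254.1  53.3] [  0.    0.1 -18.9]
row [150.3 254.1 118.8] [  0.    0.1 -18.9]
```

```bash
python3 -m pendant '[[30,50,0,0,0,-5,-1],[65,110,0,0,0,-10,-1],[100,170,0,0,0,-15,-1],[130,220,10,0,0,-18.9,-1],[150,254,30,0,0,-18.9,-1],[150,254,53,0,0,-18.9,-1],[150,254,75,0,0,-18.9,-1],[150,254,95,0,0,-18.9,-1],[150,254,107,0,0,-18.9,-1],[150,254,112,0,0,-18.9,-1],[150,254,114,0,0,-18.9,-1],[150,254,116,0,0,-18.9,-1],[150,254,116,0,0,-18.9,-1],[150,254,116,0,0,-18.9,-1]]' 40
```

```text
t: 24.22
position: [0.4472, 0.2879, 0.0162]
eef_rot: [[-0.991, -0.13, -0.001], [-0.13, 0.991, 0.001], [0.001, 0.001, -1.0]]
contact_force: [0.6, -0.9, -1.2]
finger_gap: 0.295
grasp_force: 41.3
```

```bash
python3 -m pendant '[[0,0,0.7,0,0,0,-1],[0,0,1.4,0,0,0,-1],[0,0,2,0,0,0,-1],[0,0,2,0,0,0,-1],[0,0,2,0,0,0,-1]]' 40
```

```text
t: 24.85
position: [0.447, 0.2878, 0.0143]
eef_rot: [[-0.991, -0.13, -0.001], [-0.13, 0.991, 0.0], [0.001, 0.001, -1.0]]
contact_force: [-1.4, -1.1, 4.4]
finger_gap: 0.291
grasp_force: 42.1
```

Contact with the dish floor, at 4.4 N. I'll open part way and rise.

```bash
python3 -m pendant '[[0,0,0,0,0,0,-0.3],[0,0,0,0,0,0,-0.2],[0,0,0,0,0,0,0],[0,0,0,0,0,0,0],[0,0,0,0,0,0,0],[0,0,0,0,0,0,0],[0,0,-20,0,0,0,0],[0,0,-60,0,0,0,0],[0,0,-110,0,0,0,0],[0,0,-160,0,0,0,0],[0,0,-160,0,0,0,0],[0,0,-160,0,0,0,0],[0,0,-160,0,0,0,0]]'
python3 - <<'E'
from h import *;from rig import env
f=env.grab_frame("wrist")["color"];g=env.grab_frame("scene")["color"]
cv2.imwrite("pics/e.png",np.hstack([cv2.resize(x[:,:,::-1],(400,300)) for x in(f,g)]))
E
```

```text
t: 26.48
position: [0.4465, 0.2871, 0.1724]
eef_rot: [[-0.991, -0.13, -0.004], [-0.13, 0.991, -0.001], [0.004, -0.0, -1.0]]
contact_force: [-0.4, -0.2, 0.2]
finger_gap: 0.501
grasp_force: 0.0
```

View pics/e.png

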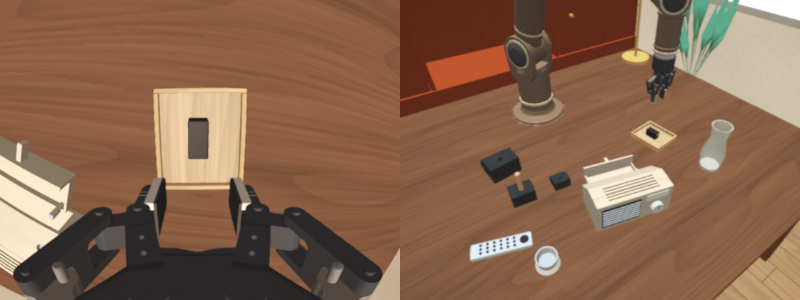

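The pack lies flat in the dish at (198,138), the tray is open, the pin stands in the stand at (518,180), and the bystanders are where they were.

```bash
python3 -c "
from rig import env
print(env.hand_in())"
```

```text
the job is handed in; nothing more can be done
None
```

I handed the job in at about 26.5 s with every step done: latch tripped, pin back upright in the middle stand, tray pulled to its stop, and pack set down flat in the dish. The last camera view showed the bystanders where they started; the hand-in gave no verdict.

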